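Open the blue touch-latch ink cupboard

ROBOT

A 6-joint arm with a two-finger parallel gripper is mounted at the origin on the work surface. World frame = base frame: x ahead of the robot, y to its left, z up, the work surface at z = 0. Lengths are in m, angles in rad, forces in N, time in s.
With the tool pointing down it reaches from about 0.35 to 0.775 m from the base axis. Payload 5.5 kg.
Tool frame: the origin (TCP) lies midway between the tips of the shut fingers; the grasp point (between the pads) lies 19 mm behind it; z points along the fingers, x is the direction in which the jaws open and shut, and the axes are right-handed (so a half turn about z gives the same grasp; the last joint's range is limited). The gripper opens to 85 mm and grips with 20 to 120 N. Pads are 22 mm wide; open, the fingers measure 114 mm over their backs; the gripper's body (76 mm by 85 mm) begins 54 mm behind the grasp point. The pads swing forward as they close: fully open they stand 13 mm farther back than shut.
Start: joints at [-1.241, 0.313, 0.046, 1.304, 0, 1.431], TCP at [0.26, -0.513, 0.231] pointing down, gripper open.
Joint ranges: [-2.76, 2.76], [-0.86, 1.69], [-1.03, 1.26], [-2.2, 2.34], [-1.47, 1.5], [-3.14, 3.14]. Speed limits (rad/s): [2.57, 2.57, 3.14, 3.14, 3.14, 3.14].

INTERFACE

Orientations are given as a unit quaternion [w, x, y, z].
In Python, from workcell import env gives the robot as it stands.
- The arm moves only by the tool servo_tool, never from a script. Its argument "targets" is a list of rows, each an object with "xyz": the shift along the tool's x, y, z in m, a list of three; "twist": the turn, a rotation vector about the tool's x, y, z in rad, a list of three; "jaw": the opening, from 0 (shut) to 1 (fully open). A call has 1 to 12 rows; each row is the pose to reach, as a shift and turn from the pose commanded when the call began, along the tool's axes at that moment; what a row does not reach only later rows make up. A row lasts 1/12 s, in which the tool goes at most 41.7 mm and 7.16 degrees, less where a joint would pass 70% of its speed; a pose out of reach is approached as far as the arm can. A call with a gripper value outside its range is refused whole. The fingers move at their own pace and stop on an object; "squeeze" is the grip in N (left out, the last holds). Time passes only in rows, so rows that repeat a pose let the fingers close. It gives the time, the measured TCP pose, the force and the opening at its end, in the units of the state.
- env.get_state(): the state, without advancing time (a new reading comes with each control period).
- env.read_camera(name): name is "side" or "top"; returns a dict with "color" (420x560x3 uint8, red, green, blue), "depth" (420x560 float32, m along the optical axis (not along the pixel's ray), 0 where there is no reading), "fx", "fy", "cx", "cy" (pixels), "eye" and "attitude" of the camera in the world. Camera axes: x right, y down, z forward; pixel columns grow to the right and rows downward; lengths in m; the calibration is good to about 2 mm. A picture is of the moment at which its call begins.
- env.hand_in(): hands the job in, once; it reports no verdict.
The state is a dict: "clock": time; "joint_pos": joint angles; "qvel": joint speeds; "tau": joint torques, N m; "tcp_pos": TCP position; "orientation": TCP orientation; "wrist_force": force on the tool from outside, world axes, zero at the start; "ft_torque": the same for the moment, N m; "finger_gap": finger opening in m.
Only numpy, scipy, OpenCV 4.12 (cv2) and the standard library are available. Lean on these libraries where they do the work, as an engineer would, in place of code of your own. Each camera call takes 0.05 s, during which the arm holds its last target. There are 200 camera calls.

TASK

Open the ink cupboard with the blue door: press the free, right-hand side of its door in to work the touch catch, take the hand away so that the spring brings the door ajar by itself, then put the fingertips behind the door and push it wide open, about square to the cupboard, so that the ink tins can be reached. Only press and push: do not pinch the door, and nothing is to be picked up. Leave the green door shut and everything else where it is.

Things in the scene. Friction and masses are not known exactly. Their poses are not given: they have to be found in the camera images.
- blue_cupboard: blue cupboard: plywood box 200 deep (x), 220 wide (y), 210 high, handleless door painted blue, blue proof print on top. Origin: centre of its underside; x to the back, y to the hinge side, z up. Box front rim at x = -100; the shut door stands 6 off it: inner face x = -106, outer face x = -120, z = 22 to 208, free edge y = -109, hinge axis y = +109 at x = -106.
- blue_door (a joint): blue door's vertical hinge. 0 = shut on its catch; negative = pressed in (stop -0.026); positive = open, outward; square 1.57, stop 1.65. Pressed near the free edge with about 5 N it goes in; after about 3 mm the catch lets go (stop at 5 mm), and as the hand draws back a spring pushes the door softly out to about 0.37. Then it swings with light friction (0.05 N m) and stays where left. The catch does not take hold again.
- blue_press (a point): point on the outer face of the blue door to press, 40 in from the free edge, 41 below the door's top edge; moves with the door. Its frame turns with the door: x into the cupboard when shut, y towards the hinge, z up
- blue_hinge (a point): point on the hinge axis of the blue door, at the inner face, level with the door's top edge (208 above the table); same frame as blue_press
- blue_inner (a point): point on the inner face of the blue door at its top edge, 145 from the hinge axis; same frame as blue_press. Door 14 thick, 218 wide. Behind it a small steel strike stands 24 out of the inner face, 194 from the hinge axis, 100 to 120 above the table; the spring ejector comes out of the box at mid-width, 45 above the table
- green_cupboard: green cupboard: plywood box 200 deep (x), 220 wide (y), 210 high, handleless door painted green, green proof print on top. Origin: centre of its underside; x to the back, y to the hinge side, z up. Box front rim at x = -100; the shut door stands 6 off it: inner face x = -106, outer face x = -120, z = 22 to 208, free edge y = -109, hinge axis y = +109 at x = -106.
- green_door (a joint): hinge of the green door, as blue_door; it must stay shut at 0
- ink_tin0: ink tin with blue lid, 68 across, 56 high, upright inside the blue cupboard; origin: centre of its underside
- ink_tin1: second, equal ink tin in the blue cupboard
- brayer: ink roller lying on the glass inking slab (200 x 260 x 8) to the right: handle 115 along x towards the robot, 120 wide frame with black 36 roller; 52 high with the slab; origin at the handle's neck, on its underside
- cup_a: white paper-style cup with orange stripes, 80 across, 75 high, at the left; origin: centre of its underside
- cup_b: second, equal cup
- carton: white gable-top drink carton, 70 x 70 x 209 high, at the left; origin: centre of its underside
- palette_knife: palette knife, 200 long along x, 20 high, lying in front at the right; origin: its middle, on its underside
- pencil: red pencil, 160 long along x, 7 thick, lying in front; origin: its middle, on its underside

How it is judged:
On the way:
1. the catch has let go and the spring has brought the blue door ajar, with no finger on it (value of joint blue_door between 0.25 and 0.9 rad and contact force between the fingers and blue_door below 0.2 N and value of joint green_door below 0.05 rad), for 0.2 s.
At the end, for the whole second after the job is handed in: The blue door stands open by at least 1.35 rad (77 degrees; square is 1.57, stop at 1.65) and at rest; the green door is still shut on its catch; ink tins within 20 mm and all other loose things within 30 mm of where they began (value of joint blue_door above 1.35 rad and velocity of joint blue_door between -0.1 and 0.1 rad/s and value of joint green_door between -0.01 and 0.02 rad and distance of each of ink_tin0, ink_tin1 from where it was at the start of the episode below 0.02 m and distance of each of brayer, cup_a, cup_b, carton, palette_knife, pencil from where it was at the start of the episode below 0.03 m); the robot touches nothing.
It fails at once if the green door was pressed in or opened (value of joint green_door below -0.014 rad or value of joint green_door above 0.05 rad).
It fails at once if the blue door was pinched between the fingers (both faces pressed at once) (contact force between the fingers and blue_door_c2 above 1.5 N and contact force between the fingers and blue_door_c3 above 1.5 N).
It fails at once if an ink tin was moved by more than 20 mm, another loose thing by more than 30 mm (distance of any of ink_tin0, ink_tin1 from where it was at the start of the episode above 0.02 m or distance of any of brayer, cup_a, cup_b, carton, palette_knife, pencil from where it was at the start of the episode above 0.03 m).
It fails at once if a tin, cup or the carton was tipped by more than 20 degrees (angle between any of ink_tin0, ink_tin1, cup_a, cup_b, carton's own z axis and vertical above 0.35 rad).
It also fails if it takes over 54 s, if anything falls off the work surface, if the arm or the gripper's body presses on something with over 40 N, if the wrist force passes 120 N, or if a joint passes its speed limit or range.

## Working session

There is one attempt and no reset: what is moved stays moved. The work goes in short steps, Python scripts to look and compute and a tool call to move; the robot and the scene stay as the last step left them, time stands still between calls to the robot, and variables do not carry over. Pictures are saved under pics/ and viewed, about 8 in all and at most 12, crops included, and the job is handed in when it is done.

Besides the shell and the picture viewer there is one more tool, called as name(argument=value, ...), one argument or row to a line, values as JSON. servo_tool: Moves the arm, as the interface text tells. Its arguments: {"type":"object","properties":{"targets":{"type":"array","items":{"type":"object","properties":{"xyz":{"type":"array","items":{"type":"number"}},"twist":{"type":"array","items":{"type":"number"}},"jaw":{"type":"number"}}}},"squeeze":{"type":"number"}},"required":["targets"]}

```bash
mkdir -p pics; cat > h.py <<'E'
import numpy as np, cv2
from workcell import env
from scipy.spatial.transform import Rotation as R
def cam(n,save=None):
    c=env.read_camera(n)
    if save: cv2.imwrite('pics/'+save+'.png',c['color'][:,:,::-1])
    v,u=np.indices(c['depth'].shape); d=c['depth']
    P=np.stack([(u-c['cx'])/c['fx']*d,(v-c['cy'])/c['fy']*d,d],-1)
    a=np.array(c['attitude']); M=a if a.shape==(3,3) else R.from_quat(a[[1,2,3,0]]).as_matrix()
    W=P@M.T+np.array(c['eye']); W[d==0]=np.nan
    return c,W
E
python3 - <<'E'
from h import *
for n in('side','top'):
    c,W=cam(n,n+'0'); print(n,c['eye'],c['attitude'],c['fx']); np.save(n+'0.npy',W)
print(env.get_state())
E
```

```text
side [0.08812324 0.2294093  1.6872413 ] [ 0.09044061 -0.57246685  0.80470394 -0.12866147] 474.2462785896617
top [0.39408617 0.07939095 1.40732868] [-0.05206651  0.70779467 -0.70220948  0.05672413] 414.6451876295876
{'clock': 0.1, 'joint_pos': array([-1.24061125e+00,  3.13907963e-01,  4.50919231e-02,  1.30360639e+00,
       -1.30730201e-05,  1.43121933e+00]), 'qvel': array([-0.00052424, -0.00118411,  0.00250859,  0.00141023,  0.00240607,
       -0.00051352]), 'tau': array([ 1.35974049e-03, -4.81727886e+01,  2.99242187e+01,  1.28778993e-02,
       -1.61746543e-04, -9.93236853e-06]), 'tcp_pos': array([ 0.26013714, -0.51227572,  0.23050764]), 'orientation': array([-5.12555415e-04,  8.52253834e-01, -5.23127844e-01, -6.31174912e-04]), 'wrist_force': array([ 0.32298775, -0.28155402,  0.44449338]), 'ft_torque': array([ 0.03089152,  0.03516453, -0.03404722]), 'finger_gap': 0.08529969322537767}
```

View pics/side0.png

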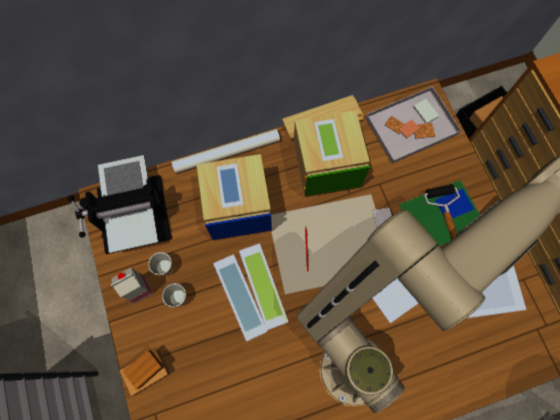

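View pics/top0.png

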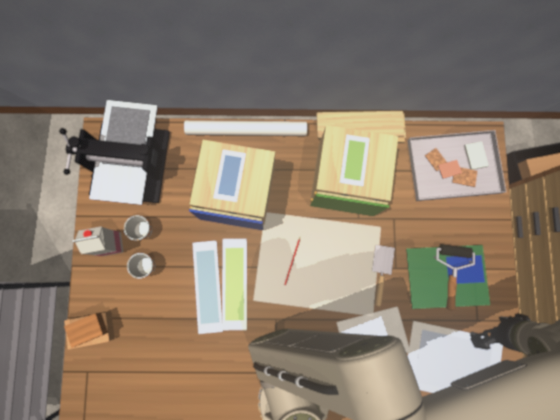

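The side view shows the blue cupboard around (235,195) and the green one around (332,150). In the top view they are around (233,182) and (357,165). The blue door faces the robot, and the cups and carton stand to its left. Next I'll fit the cupboard's pose.

```bash
python3 - <<'E'
from h import *
W=np.load('top0.npy'); S=np.load('side0.npy')
for nm,W,(u0,u1,v0,v1) in(('top-blue',W,(180,285,130,235)),('side-blue',S,(185,285,145,245)),('top-green',W,(305,405,115,225))):
    P=W[v0:v1,u0:u1].reshape(-1,3); 
    p=P[(P[:,2]>.203)&(P[:,2]<.218)]
    r=cv2.minAreaRect((p[:,:2]*1000).astype(np.float32)); print(nm,len(p),np.median(p[:,2]),r,'\n',cv2.boxPoints(r).round())
I=cv2.imread('pics/side0.png').astype(int); 
b=I[...,0]-I[...,2]; m=(b>40)&(I[...,1]<80); m[:205]=0;m[245:]=0;m[:,:195]=0;m[:,280:]=0
p=S[m]; p=p[(p[:,2]>.03)&(p[:,2]<.2)]; n=p-p.mean(0); print('door',len(p),np.linalg.svd(n,full_matrices=False)[2][2],p.mean(0),p.min(0),p.max(0))
# brightness-agnostic: occupancy in front of the cupboards
for nm,(u,v) in dict(cupa=(160,264),cupb=(175,295),carton=(128,285)).items(): print(nm,S[v-6:v+7,u-6:u+7].reshape(-1,3).mean(0))
E
```

```text
top-blue 5204 0.20970731682440236 ((674.1839599609375, 193.8873748779297), (220.67100524902344, 221.52174377441406), 80.56033325195312) 
 [[547. 103.]
 [765.  67.]
 [802. 285.]
 [583. 321.]]
side-blue 3877 0.2100179001647251 ((671.1630249023438, 194.18832397460938), (220.28208923339844, 223.34925842285156), 80.66402435302734) 
 [[543. 104.]
 [763.  67.]
 [799. 285.]
 [579. 321.]]
top-green 5072 0.20950914177699342 ((724.324951171875, -178.5276336669922), (221.39096069335938, 222.12359619140625), 81.26789855957031) 
 [[ 598. -271.]
 [ 817. -305.]
 [ 851.  -86.]
 [ 631.  -52.]]
door 796 [ 0.98688889 -0.16139538 -0.00135947] [0.56289224 0.21172156 0.12648807] [0.54400932 0.10137409 0.03553395] [0.58148024 0.31425783 0.19990487]
cupa [nan nan nan]
cupb [0.43737318 0.50097002 0.0094054 ]
carton [0.48164035 0.6064036  0.17942241]
```

Cupboard yaw is about -9.4°, and the press point is near (0.552, 0.143, 0.167). I'm moving to the front of the door with the fingers shut. The turn makes tool x point to the hinge, tool y into the cupboard and tool z down.

servo_tool(
  targets=[
    {"xyz": [0,0,-0.04],"twist": [0,0,-0.12],"jaw": 0},
    {"xyz": [-0.04,-0.04,-0.05],"twist": [0,0,-0.24],"jaw": 0},
    {"xyz": [-0.07,-0.07,-0.05],"twist": [0,0,-0.36],"jaw": 0},
    {"xyz": [-0.1,-0.1,-0.05],"twist": [0,0,-0.48],"jaw": 0},
    {"xyz": [-0.13,-0.13,-0.05],"twist": [0,0,-0.6],"jaw": 0},
    {"xyz": [-0.16,-0.16,-0.05],"twist": [0,0,-0.72],"jaw": 0},
    {"xyz": [-0.19,-0.19,-0.05],"twist": [0,0,-0.84],"jaw": 0},
    {"xyz": [-0.22,-0.22,-0.05],"twist": [0,0,-0.96],"jaw": 0},
    {"xyz": [-0.25,-0.25,-0.05],"twist": [0,0,-1.08],"jaw": 0},
    {"xyz": [-0.28,-0.28,-0.05],"twist": [0,0,-1.2],"jaw": 0},
    {"xyz": [-0.3,-0.3,-0.05],"twist": [0,0,-1.32],"jaw": 0},
    {"xyz": [-0.3,-0.3,-0.05],"twist": [0,0,-1.32],"jaw": 0},
  ],
)

```text
clock: 1.1
tcp_pos: [0.3923, -0.1043, 0.2813]
orientation: [-0.001, 0.993, 0.115, 0.0]
wrist_force: [-1.0, 1.0, -0.1]
finger_gap: -0.0002
```

```bash
cat > rel.py <<'E'
import sys; from h import *
# target world x y z and tool-y yaw -> shift/twist in tool axes
def rel(x,y,z,yaw=-0.164):
    s=env.get_state(); M=R.from_quat(np.array(s['orientation'])[[1,2,3,0]])
    cy,sy=np.cos(yaw),np.sin(yaw); T=R.from_matrix(np.array([[-sy,cy,0],[cy,sy,0],[0,0,-1]]).T)
    print('t',s['clock'],'tcp',s['tcp_pos'].round(4),'F',s['wrist_force'].round(2),'q',s['joint_pos'].round(2))
    print('shift',M.inv().apply(np.array([x,y,z])-s['tcp_pos']).round(4),'twist',(M.inv()*T).as_rotvec().round(3))
rel(*map(float,sys.argv[1:]))
E
python3 rel.py .482 .154 .28
```

```text
t 1.1 tcp [ 0.3923 -0.1043  0.2813] F [-1.01  1.   -0.14] q [-0.46 -0.03 -0.23  1.37  0.    0.88]
shift [ 0.1462 -0.231   0.0018] twist [-1.000e-03 -2.000e-03 -1.177e+00]
```

servo_tool(
  targets=[
    {"xyz": [0.02,-0.03,0],"twist": [0,0,-0.12]},
    {"xyz": [0.04,-0.06,0],"twist": [0,0,-0.24]},
    {"xyz": [0.06,-0.09,0],"twist": [0,0,-0.36]},
    {"xyz": [0.08,-0.12,0],"twist": [0,0,-0.48]},
    {"xyz": [0.1,-0.15,0],"twist": [0,0,-0.6]},
    {"xyz": [0.11,-0.18,0],"twist": [0,0,-0.72]},
    {"xyz": [0.13,-0.21,0],"twist": [0,0,-0.84]},
    {"xyz": [0.146,-0.231,0],"twist": [0,0,-0.96]},
    {"xyz": [0.146,-0.231,0],"twist": [0,0,-1.08]},
    {"xyz": [0.146,-0.231,0],"twist": [0,0,-1.177]},
    {"xyz": [0.146,-0.231,0],"twist": [0,0,-1.177]},
    {"xyz": [0.146,-0.231,0],"twist": [0,0,-1.177]},
  ],
)

```text
schema error: expected keys xyz, twist, jaw
```

```bash
python3 rel.py .482 .154 .155; python3 -c "
from h import *
cam('side','side1')"
```

```text
t 1.1 tcp [ 0.3923 -0.1043  0.2813] F [-1.01  1.   -0.14] q [-0.46 -0.03 -0.23  1.37  0.    0.88]
shift [ 0.1462 -0.2308  0.1268] twist [-1.000e-03 -2.000e-03 -1.177e+00]
```

View pics/side1.png

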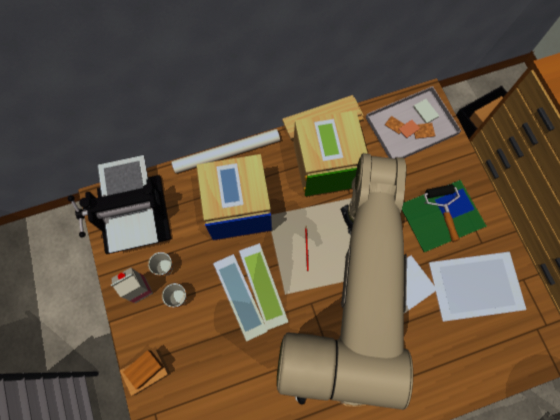

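The call was refused because each row needs a jaw value. The picture shows the arm midway, with the gripper near (350,215) and both doors shut.

servo_tool(
  targets=[
    {"xyz": [0.02,-0.03,0],"twist": [0,0,-0.12],"jaw": 0},
    {"xyz": [0.04,-0.06,0],"twist": [0,0,-0.24],"jaw": 0},
    {"xyz": [0.06,-0.09,0],"twist": [0,0,-0.36],"jaw": 0},
    {"xyz": [0.08,-0.12,0],"twist": [0,0,-0.48],"jaw": 0},
    {"xyz": [0.1,-0.15,0],"twist": [0,0,-0.6],"jaw": 0},
    {"xyz": [0.11,-0.18,0],"twist": [0,0,-0.72],"jaw": 0},
    {"xyz": [0.13,-0.21,0],"twist": [0,0,-0.84],"jaw": 0},
    {"xyz": [0.146,-0.231,0],"twist": [0,0,-0.96],"jaw": 0},
    {"xyz": [0.146,-0.231,0],"twist": [0,0,-1.08],"jaw": 0},
    {"xyz": [0.146,-0.231,0],"twist": [0,0,-1.177],"jaw": 0},
    {"xyz": [0.146,-0.231,0],"twist": [0,0,-1.177],"jaw": 0},
    {"xyz": [0.146,-0.231,0],"twist": [0,0,-1.177],"jaw": 0},
  ],
)

```text
clock: 2.15
tcp_pos: [0.4845, 0.1469, 0.2808]
orientation: [-0.0, 0.768, 0.641, -0.001]
wrist_force: [-0.1, -1.0, -1.0]
finger_gap: 0.0002
```

```bash
python3 rel.py .482 .154 .155
```

```text
t 2.15 tcp [0.4845 0.1469 0.2808] F [-0.11 -0.98 -1.03] q [ 0.14  0.17 -0.02  1.38 -0.    0.32]
shift [ 0.0066 -0.0036  0.1258] twist [-0.001  0.001 -0.015]
```

servo_tool(
  targets=[
    {"xyz": [0.007,-0.004,0.035],"twist": [0,0,-0.015],"jaw": 0},
    {"xyz": [0.007,-0.004,0.07],"twist": [0,0,-0.015],"jaw": 0},
    {"xyz": [0.007,-0.004,0.1],"twist": [0,0,-0.015],"jaw": 0},
    {"xyz": [0.007,-0.004,0.122],"twist": [0,0,-0.015],"jaw": 0},
    {"xyz": [0.007,0.015,0.122],"twist": [0,0,-0.015],"jaw": 0},
    {"xyz": [0.007,0.03,0.122],"twist": [0,0,-0.015],"jaw": 0},
    {"xyz": [0.007,0.04,0.122],"twist": [0,0,-0.015],"jaw": 0},
    {"xyz": [0.007,0.04,0.122],"twist": [0,0,-0.015],"jaw": 0},
    {"xyz": [0.007,0.04,0.122],"twist": [0,0,-0.015],"jaw": 0},
  ],
)

```text
clock: 2.9
tcp_pos: [0.5253, 0.147, 0.1594]
orientation: [0.0, 0.762, 0.647, -0.0]
wrist_force: [-0.0, -0.0, 0.2]
finger_gap: 0.0003
```

```bash
python3 rel.py .552 .143 .158
```

```text
t 2.9 tcp [0.5253 0.147  0.1594] F [-0.05 -0.02  0.25] q [ 0.13  0.29 -0.17  1.12 -0.    0.29]
shift [0.0004 0.027  0.0014] twist [-0.     0.     0.002]
```

servo_tool(
  targets=[
    {"xyz": [0,0.006,0],"twist": [0,0,0],"jaw": 0},
    {"xyz": [0,0.01,0],"twist": [0,0,0],"jaw": 0},
    {"xyz": [0,0.012,0],"twist": [0,0,0],"jaw": 0},
    {"xyz": [0,0.014,0],"twist": [0,0,0],"jaw": 0},
    {"xyz": [0,0.016,0],"twist": [0,0,0],"jaw": 0},
    {"xyz": [0,0.016,0],"twist": [0,0,0],"jaw": 0},
    {"xyz": [0,0.016,0],"twist": [0,0,0],"jaw": 0},
  ],
)

```text
clock: 3.48
tcp_pos: [0.5399, 0.1453, 0.1591]
orientation: [-0.0, 0.761, 0.649, -0.001]
wrist_force: [-3.7, 0.7, 1.9]
finger_gap: 0.0002
```

Contact, about 3.8 N. I'll press a few millimetres more.

servo_tool(
  targets=[
    {"xyz": [0,0.001,0],"twist": [0,0,0],"jaw": 0},
    {"xyz": [0,0.002,0],"twist": [0,0,0],"jaw": 0},
    {"xyz": [0,0.003,0],"twist": [0,0,0],"jaw": 0},
    {"xyz": [0,0.004,0],"twist": [0,0,0],"jaw": 0},
    {"xyz": [0,0.004,0],"twist": [0,0,0],"jaw": 0},
    {"xyz": [0,0.004,0],"twist": [0,0,0],"jaw": 0},
  ],
)

```text
clock: 3.98
tcp_pos: [0.5438, 0.1446, 0.1589]
orientation: [-0.001, 0.761, 0.649, -0.001]
wrist_force: [-6.4, 1.2, 1.0]
finger_gap: -0.0
```

servo_tool(
  targets=[
    {"xyz": [0,0.001,0],"twist": [0,0,0],"jaw": 0},
    {"xyz": [0,0.002,0],"twist": [0,0,0],"jaw": 0},
    {"xyz": [0,0.002,0],"twist": [0,0,0],"jaw": 0},
    {"xyz": [0,0.002,0],"twist": [0,0,0],"jaw": 0},
  ],
)

```text
clock: 4.32
tcp_pos: [0.5437, 0.1447, 0.1585]
orientation: [-0.002, 0.761, 0.649, -0.002]
wrist_force: [-10.1, 0.9, 1.5]
finger_gap: -0.0001
```

The force went up to 10 N with no more travel, so the door is at its stop. Drawing back now, well clear.

servo_tool(
  targets=[
    {"xyz": [0,-0.02,0],"twist": [0,0,0],"jaw": 0},
    {"xyz": [0,-0.06,0],"twist": [0,0,0],"jaw": 0},
    {"xyz": [0,-0.1,0],"twist": [0,0,0],"jaw": 0},
    {"xyz": [0,-0.13,0],"twist": [0,0,0],"jaw": 0},
    {"xyz": [0,-0.13,-0.04],"twist": [0,0,0],"jaw": 0},
    {"xyz": [0,-0.13,-0.08],"twist": [0,0,0],"jaw": 0},
    {"xyz": [0,-0.13,-0.11],"twist": [0,0,0],"jaw": 0},
    {"xyz": [0,-0.13,-0.11],"twist": [0,0,0],"jaw": 0},
    {"xyz": [0,-0.13,-0.11],"twist": [0,0,0],"jaw": 0},
    {"xyz": [0,-0.13,-0.11],"twist": [0,0,0],"jaw": 0},
    {"xyz": [0,-0.13,-0.11],"twist": [0,0,0],"jaw": 0},
    {"xyz": [0,-0.13,-0.11],"twist": [0,0,0],"jaw": 0},
  ],
)

```text
clock: 5.32
tcp_pos: [0.4179, 0.1647, 0.268]
orientation: [-0.0, 0.761, 0.648, -0.001]
wrist_force: [0.2, -0.1, -0.1]
finger_gap: -0.0003
```

```bash
python3 rel.py .5 .1 .27; python3 -c "
from h import *
c,W=cam('side','side2'); np.save('side2.npy',W)
c,W=cam('top','top2'); np.save('top2.npy',W)
a,b=[cv2.imread('pics/%s2.png'%n)[100:300,120:400] for n in('side','top')]
cv2.imwrite('pics/c2.png',cv2.resize(np.vstack([a,b])[:, :],None,fx=1.45,fy=1.45))"
```

```text
t 5.3167 tcp [0.4179 0.1647 0.268 ] F [ 0.23 -0.1  -0.11] q [ 0.2   0.06 -0.18  1.34 -0.    0.36]
shift [-0.0508  0.0914 -0.0022] twist [-0.002  0.001  0.004]
```

View pics/c2.png

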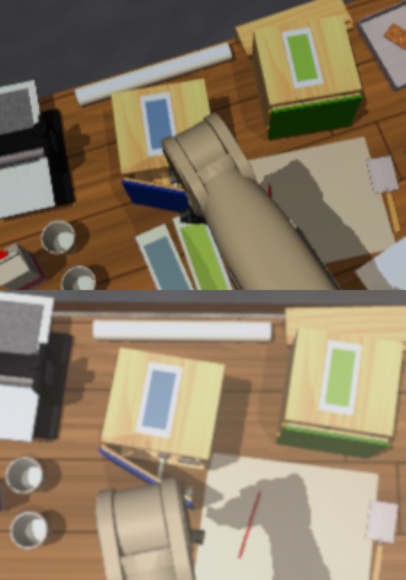

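The door is ajar with the gripper clear. It runs from the hinge near (100,452) to the free edge near (190,505) in the lower half of the crop. Next I'll measure its angle.

```bash
python3 - <<'E'
from h import *
c,s=np.cos(-.164),np.sin(-.164); O=np.array([.682,.192])
for n in('top2.npy','side2.npy'):
    W=np.load(n).reshape(-1,3); d=W[:,:2]-O; x=d[:,0]*c+d[:,1]*s; y=-d[:,0]*s+d[:,1]*c
    m=(W[:,2]>.19)&(W[:,2]<.214)&(x<-.118)&(x>-.22)&(abs(y)<.13)
    X,Y=x[m],y[m]; print(n,m.sum())
    if m.sum()>10:
        k=np.polyfit(Y,X,1); print('angle',np.arctan(k[0]),'y range',Y.min(),Y.max(),'x',X.min(),X.max(), 'x at hinge',np.polyval(k,.109))
E
```

```text
top2.npy 223
angle 0.3494311097408915 y range -0.09164946206461144 0.10908398208367981 x -0.19453316646919744 -0.11840573547275934 x at hinge -0.11392887082841213
side2.npy 207
angle 0.3470011006221593 y range -0.025180859594476506 0.11307695794713779 x -0.17341123305277795 -0.11848016848099961 x at hinge -0.11848684263461212
```

The door is ajar at about 0.36 rad. I'll go over its top edge and lower the shut fingers into the gap, about 165 mm from the hinge, midway between door and rim.

servo_tool(
  targets=[
    {"xyz": [0.01,0.03,0],"twist": [0,0,0],"jaw": 0},
    {"xyz": [0.02,0.06,0],"twist": [0,0,0],"jaw": 0},
    {"xyz": [0.02,0.09,0],"twist": [0,0,0],"jaw": 0},
    {"xyz": [0.02,0.115,0],"twist": [0,0,0],"jaw": 0},
    {"xyz": [0.02,0.124,0],"twist": [0,0,0],"jaw": 0},
    {"xyz": [0.02,0.124,0],"twist": [0,0,0],"jaw": 0},
    {"xyz": [0.02,0.124,0],"twist": [0,0,0],"jaw": 0},
    {"xyz": [0.02,0.124,0.02],"twist": [0,0,0],"jaw": 0},
    {"xyz": [0.02,0.124,0.04],"twist": [0,0,0],"jaw": 0},
    {"xyz": [0.02,0.124,0.05],"twist": [0,0,0],"jaw": 0},
    {"xyz": [0.02,0.124,0.05],"twist": [0,0,0],"jaw": 0},
  ],
)

```text
clock: 6.33
tcp_pos: [0.541, 0.165, 0.2171]
orientation: [-0.001, 0.761, 0.649, -0.002]
wrist_force: [0.1, 0.1, 0.2]
finger_gap: 0.0002
```

```bash
python3 rel.py .5436 .1642 .17
```

```text
t 6.3333 tcp [0.541  0.165  0.2171] F [0.07 0.13 0.21] q [ 0.15  0.3  -0.    1.27  0.    0.31]
shift [-0.0003  0.0029  0.0471] twist [-0.005  0.001  0.005]
```

servo_tool(
  targets=[
    {"xyz": [0,0.003,0.01],"twist": [0,0,0],"jaw": 0},
    {"xyz": [0,0.003,0.02],"twist": [0,0,0],"jaw": 0},
    {"xyz": [0,0.003,0.03],"twist": [0,0,0],"jaw": 0},
    {"xyz": [0,0.003,0.04],"twist": [0,0,0],"jaw": 0},
    {"xyz": [0,0.003,0.048],"twist": [0,0,0],"jaw": 0},
    {"xyz": [0,0.003,0.048],"twist": [0,0,0],"jaw": 0},
    {"xyz": [0,0.003,0.048],"twist": [0,0,0],"jaw": 0},
  ],
)

```text
clock: 6.92
tcp_pos: [0.5464, 0.1643, 0.1706]
orientation: [-0.0, 0.761, 0.648, -0.001]
wrist_force: [0.4, 0.6, -0.1]
finger_gap: 0.0001
```

```bash
python3 - <<'E'
from h import *
s=env.get_state(); print(s['tcp_pos'],s['wrist_force'],s['joint_pos'].round(2))
# arc in tool/cupboard axes (X=hinge dir = +y local, Y= +x local); start pose
c,sn=np.cos(-.164),np.sin(-.164); d=s['tcp_pos'][:2]-[.682,.192]; x0=d[0]*c+d[1]*sn; y0=-d[0]*sn+d[1]*c
print('local',x0,y0)
for th in np.arange(.4,1.6,.1):
    r=.16; off=.013  # behind inner face
    t=np.array([-np.sin(th),-np.cos(th)]); n=np.array([np.cos(th),-np.sin(th)]) # (x,y): along door, inward normal
    p=np.array([-.106,.109])+r*t+off*n
    print(round(th,2),'X',round(p[1]-y0,3),'Y',round(p[0]-x0,3))
E
```

```text
[0.54642136 0.16432444 0.17056403] [ 0.38081005  0.56260808 -0.12525048] [ 0.15  0.33 -0.08  1.16 -0.    0.31]
local -0.12924098244081256 -0.04943957592298305
0.4 X 0.006 Y -0.027
0.5 X 0.012 Y -0.042
0.6 X 0.019 Y -0.056
0.7 X 0.028 Y -0.07
0.8 X 0.038 Y -0.082
0.9 X 0.049 Y -0.094
1.0 X 0.061 Y -0.104
1.1 X 0.074 Y -0.113
1.2 X 0.088 Y -0.121
1.3 X 0.103 Y -0.127
1.4 X 0.118 Y -0.132
1.5 X 0.134 Y -0.135
1.6 X 0.15 Y -0.137
```

Fingers are in the gap at 0.5 N or so. Now I'll sweep along the arc.

servo_tool(
  targets=[
    {"xyz": [0.003,-0.015,0],"twist": [0,0,0],"jaw": 0},
    {"xyz": [0.006,-0.027,0],"twist": [0,0,0],"jaw": 0},
    {"xyz": [0.009,-0.035,0],"twist": [0,0,0],"jaw": 0},
    {"xyz": [0.012,-0.042,0],"twist": [0,0,0],"jaw": 0},
    {"xyz": [0.015,-0.049,0],"twist": [0,0,0],"jaw": 0},
    {"xyz": [0.019,-0.056,0],"twist": [0,0,0],"jaw": 0},
    {"xyz": [0.023,-0.063,0],"twist": [0,0,0],"jaw": 0},
    {"xyz": [0.028,-0.07,0],"twist": [0,0,0],"jaw": 0},
    {"xyz": [0.033,-0.076,0],"twist": [0,0,0],"jaw": 0},
    {"xyz": [0.038,-0.082,0],"twist": [0,0,0],"jaw": 0},
    {"xyz": [0.043,-0.088,0],"twist": [0,0,0],"jaw": 0},
    {"xyz": [0.049,-0.094,0],"twist": [0,0,0],"jaw": 0},
  ],
)

```text
clock: 7.92
tcp_pos: [0.4614, 0.2283, 0.1712]
orientation: [0.0, 0.761, 0.648, -0.0]
wrist_force: [0.6, 0.2, 0.5]
finger_gap: 0.0001
```

servo_tool(
  targets=[
    {"xyz": [0.006,-0.005,0],"twist": [0,0,0],"jaw": 0},
    {"xyz": [0.012,-0.01,0],"twist": [0,0,0],"jaw": 0},
    {"xyz": [0.018,-0.015,0],"twist": [0,0,0],"jaw": 0},
    {"xyz": [0.025,-0.019,0],"twist": [0,0,0],"jaw": 0},
    {"xyz": [0.032,-0.023,0],"twist": [0,0,0],"jaw": 0},
    {"xyz": [0.039,-0.027,0],"twist": [0,0,0],"jaw": 0},
    {"xyz": [0.046,-0.03,0],"twist": [0,0,0],"jaw": 0},
    {"xyz": [0.054,-0.033,0],"twist": [0,0,0],"jaw": 0},
    {"xyz": [0.061,-0.036,0],"twist": [0,0,0],"jaw": 0},
    {"xyz": [0.069,-0.038,0],"twist": [0,0,0],"jaw": 0},
    {"xyz": [0.077,-0.04,0],"twist": [0,0,0],"jaw": 0},
    {"xyz": [0.083,-0.041,0],"twist": [0,0,0],"jaw": 0},
  ],
)

```text
clock: 8.92
tcp_pos: [0.4345, 0.3172, 0.1712]
orientation: [-0.0, 0.761, 0.649, -0.0]
wrist_force: [-0.0, -1.1, 0.2]
finger_gap: -0.0002
```

```bash
cat > ang.py <<'E'
import sys; from h import *
c,s=np.cos(-.164),np.sin(-.164); O=np.array([.682,.192])
for n in('top','side'):
    _,W=cam(n,n+sys.argv[1]); W=W.reshape(-1,3); d=W[:,:2]-O; x=d[:,0]*c+d[:,1]*s; y=-d[:,0]*s+d[:,1]*c
    m=(W[:,2]>.195)&(W[:,2]<.214)&(x<-.125)&(x>-.34)&(y>.02)&(y<.18)
    X,Y=x[m],y[m]
    if m.sum()>10: k=np.polyfit(X,Y,1); print(n,m.sum(),'angle',np.pi/2-np.arctan(k[0]),X.min(),Y.min(),Y.max())
print(env.get_state()['tcp_pos'],env.get_state()['wrist_force'])
a,b=[cv2.imread('pics/%s%s.png'%(n,sys.argv[1]))[130:330,90:370] for n in('side','top')]
cv2.imwrite('pics/c%s.png'%sys.argv[1],cv2.resize(np.vstack([a,b]),None,fx=1.45,fy=1.45))
E
python3 ang.py 3
```

```text
top 185 angle 1.4857816831918476 -0.22047227791862647 0.09960992400798216 0.12068768539554278
side 37 angle 1.3578006921518284 -0.3251994873597651 0.09450139931125655 0.1099466380838314
[0.43460297 0.31725811 0.17115565] [ 0.41477863 -1.13455414 -0.4301931 ]
```

View pics/c3.png

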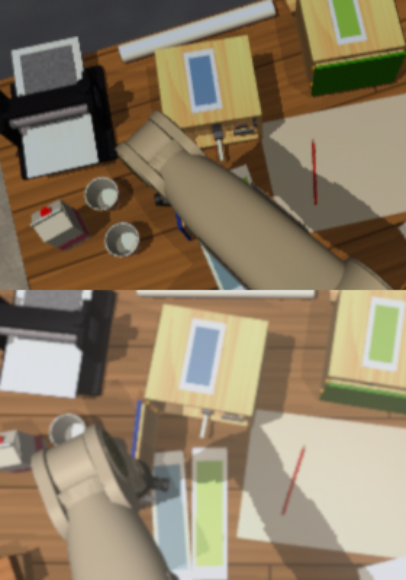

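The door stands near square, at about 1.49 rad. It is visible from (140,405) to (140,460) in the lower half of the crop, with the cups untouched. I'll nudge it about 6 mm more, move the fingers off sideways, then raise.

servo_tool(
  targets=[
    {"xyz": [0.003,0,0],"twist": [0,0,0],"jaw": 0},
    {"xyz": [0.006,0,0],"twist": [0,0,0],"jaw": 0},
    {"xyz": [0.006,0,0],"twist": [0,0,0],"jaw": 0},
    {"xyz": [-0.01,0,0],"twist": [0,0,0],"jaw": 0},
    {"xyz": [-0.04,0,0],"twist": [0,0,0],"jaw": 0},
    {"xyz": [-0.07,0,0],"twist": [0,0,0],"jaw": 0},
    {"xyz": [-0.07,0,-0.04],"twist": [0,0,0],"jaw": 0},
    {"xyz": [-0.07,0,-0.08],"twist": [0,0,0],"jaw": 0},
    {"xyz": [-0.1,0,-0.12],"twist": [0,0,0],"jaw": 0},
    {"xyz": [-0.14,0,-0.14],"twist": [0,0,0],"jaw": 0},
    {"xyz": [-0.18,0,-0.14],"twist": [0,0,0],"jaw": 0},
    {"xyz": [-0.22,0,-0.14],"twist": [0,0,0],"jaw": 0},
  ],
)

```text
clock: 10.02
tcp_pos: [0.4012, 0.104, 0.3135]
orientation: [0.002, 0.761, 0.649, 0.002]
wrist_force: [-0.0, -1.2, -0.3]
finger_gap: -0.0001
```

servo_tool(
  targets=[
    {"xyz": [-0.04,0,0],"twist": [0,0,0],"jaw": 0},
    {"xyz": [-0.08,0,0],"twist": [0,0,0],"jaw": 0},
    {"xyz": [-0.12,0,0],"twist": [0,0,0],"jaw": 0},
    {"xyz": [-0.16,0,0],"twist": [0,0,0],"jaw": 0},
    {"xyz": [-0.16,0,0],"twist": [0,0,0],"jaw": 0},
    {"xyz": [-0.16,0,0],"twist": [0,0,0],"jaw": 0},
    {"xyz": [-0.16,0,0],"twist": [0,0,0],"jaw": 0},
    {"xyz": [-0.16,0,0],"twist": [0,0,0],"jaw": 0},
  ],
)

```text
clock: 10.68
tcp_pos: [0.3751, -0.0521, 0.3112]
orientation: [-0.0, 0.761, 0.649, 0.0]
wrist_force: [0.2, -0.2, -0.2]
finger_gap: -0.0001
```

```bash
python3 ang.py 4
```

```text
top 384 angle 1.5237760376882852 -0.3227624435574948 0.09860655362057927 0.12173812759953782
side 289 angle 1.5258684008922565 -0.32513294769885975 0.09927458181454313 0.12139889937165033
[ 0.37526192 -0.05160537  0.31122171] [-0.32508479 -0.22776728  0.24730949]
```

View pics/c4.png

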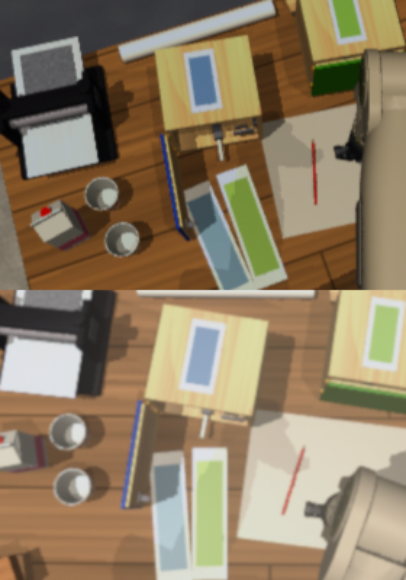

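The door is open at about 1.525 rad in both cameras, seen from (140,405) to (127,505) in the lower half of the crop. The arm is clear, the green door shut and the cups, carton and pencil in place. Handing in.

```bash
python3 -c "
from h import *
print(env.hand_in())"
```

```text
the job is handed in; nothing more can be done
None
```

The blue door is wide open at about 1.525 rad (87°), and the job was handed in after about 11 s of the 54 s allowed; no verdict is reported.

- **Pressing:** I pressed the free side with the shut fingers until the door reached its stop, at about 10 N. Then I drew the hand away, and the spring brought the door ajar to about 0.35 rad with no finger on it.
- **Opening:** I lowered the shut fingers behind the top edge of the door and swept it open, with only about 1 N on the wrist. The door was never pinched.
- **Last checks:** Both cameras agree on the final door angle. In the last picture the green door looks shut, and the cups, carton and pencil look unmoved. The arm was clear of everything, with no contact force on the wrist.
- **Not checked:** I did not measure the ink tins. The fingers stayed in front of the box rim the whole time, so they should be undisturbed. The brayer and palette knife are outside the last crop and I did not check them, but the arm passed only high above that area.

One move call was refused because each row needs a jaw value. Nothing moved, and I re-sent it correctly.

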